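# Put the laundry's payment unit back into service

## Task

Put the payment unit back into service: lay the coin box in the open cash drawer and slide the drawer fully shut, and slide the coin acceptor onto the unit's rail, coin slot towards the robot, until the detent clicks and holds it. The stop on the rail is set differently each time, so feel your way and do not ram the acceptor into it, and leave everything else on the counter where it is.

Things in the scene. Friction and masses are not known exactly. Their poses are not given: they have to be found in the camera images.
- acceptor: Coin acceptor, to slide onto the rail: upright white box on an aluminium C-channel foot, 110 mm long (own x), 80 mm tall. Origin: centre of underside, z up. Box 104 mm long, 50 mm wide (own y), flat sides 23 to 80 mm above the origin: pinch across own y. -x end: black face with coin slot; +x end goes on the rail first. Stands left or right of the unit, 0.22 to 0.45 kg.
- acceptor_lead (a point): Middle of the mouth of the acceptor's channel at its +x end, 55 mm from the origin, 9 mm above the underside. Foot 60 mm wide, 23 mm high; channel open at both ends, 39 mm wide from 4 to 14.5 mm above the underside, closed below by two 4 mm thick lips with a 22 mm gap. The roof slopes up at this end; 65 mm behind it the roof has a pocket for the detent ball.
- coinbox: Coin box: closed steel box 64 mm (own x) x 100 mm (own y) x 45 mm tall; on its lid a black upright grip tab 50 mm long along own x, 12 mm thick (own y), 26 mm high (top 71 mm above the origin). Origin: centre of the underside, z up. Stands on the counter on the other side of the unit from the acceptor. 0.21 to 0.42 kg.
- unit: Payment unit, fixed: white case 170 mm deep (x) x 150 mm wide (y) x 100 mm tall, origin at the centre of its underside, x away from the robot along the rail. On top, along x, a steel T-rail: neck 16 mm wide, 8.5 mm high; head 36 mm wide, 8 mm thick (top 116.5 mm above the counter), from x = -80 to +80 mm. Drawer in the front (-x) face.
- rail_nose (a point): Middle of the rail head's front end, at half the head's thickness, axes as the unit's; the end is rounded, radius 18 mm seen from above. On the rail's far part a dark steel stop block 56 mm wide, 45 mm tall straddles it, clamped at a different place each time: its face anywhere from 115 to 155 mm beyond this point. Its place is not reported.
- rail_home (a point): Where the acceptor's origin comes when home if the stop is mid-range (the real home lies up to 20 mm nearer or farther along x). 102 mm above the counter: the acceptor's height with its channel roof resting on the rail head. It can then rise 2.5 mm before its lips meet the head; its lips clear the case by 2 mm; side play 1.5 mm each way. Axes as the unit's.
- detent (a joint): How far the sprung ball in the rail's top, 65 mm in front of the stop, is pressed down, m: 0 = up, 4.5 mm proud of the rail. It is up with nothing over it, is pressed 1.5 to 5 mm while the acceptor slides over it (takes about 3 to 8 N), and springs back to 0 on dropping into the acceptor's pocket, just as the acceptor meets the stop, which is rigid.
- drawer (a joint): How far the drawer is open, m: 0 = shut, 0.088 = fully open; starts 0.080 to 0.087 open. It slides along the unit's x with about 2 N of friction and stays where it is left.
- drawer_bay (a point): Centre of the floor of the drawer's bay, moving with the drawer; axes as the unit's. Floor 14 mm above the counter. Bay 72 mm (x) by 112 mm (y); side and rear walls 36 mm high above its floor, front panel up to 88 mm above the counter. The coin box goes in with its own x along the drawer's x, either way round.
- drawer_pull (a point): Middle of the front edge of the drawer's steel ledge pull, moving with the drawer: 70 mm wide, 10 mm thick (57 to 67 mm above the counter), 20 mm proud of the drawer's front panel. The drawer can be pushed shut on it.
- detergent: Bystander: white plastic bottle with grey cap, 80 mm diameter, 200 mm tall. Origin at the centre of the underside unless said. To be left alone.
- softener: Bystander: jar, 68 mm diameter, 130 mm tall. Origin at the centre of the underside unless said. To be left alone.
- mug: Bystander: white ceramic mug, 80 mm diameter, 90 mm tall. Origin at the centre of the underside unless said. To be left alone.
- carton: Bystander: cardboard carton 70 x 150 x 100 mm tall. Origin at the centre of the underside unless said. To be left alone.
- screwdriver: Bystander: screwdriver lying on the counter. Origin at the centre of the underside unless said. To be left alone.
- tape: Bystander: roll of clear tape lying flat, 100 mm diameter, 25 mm tall. Origin at the centre of the underside unless said. To be left alone.
- cover: Bystander: white cover plate lying flat, 110 x 60 x 12 mm with a 32 mm high upright flange at one end. Origin at the centre of the underside unless said. To be left alone.

How it is judged:
By the outcome, as a careful person would: the job done as asked, in the order asked, and still so for the second after the job is handed in, with the robot touching nothing.
It also fails if it takes over 72 s, if anything falls off the work surface, if the arm or the gripper's body presses on something with over 40 N, if the wrist force passes 120 N, or if a joint passes its speed limit or range.

## Robot

A 6-joint arm with a two-finger parallel gripper is mounted at the origin on the work surface. World frame = base frame: x ahead of the robot, y to its left, z up, the work surface at z = 0. Lengths are in mm, angles in rad, forces in N, time in s.
With the tool pointing down it reaches from about 350 to 775 mm from the base axis. Payload 7.3 kg.
Tool frame: the origin (TCP) lies at the centre of the arm's flange, where the gripper is bolted on; the fingertips stand 178 mm ahead of it and the grasp point (between the pads) lies 159 mm ahead of it; z points along the fingers, y is the line along which they close (so a half turn about z gives the same grasp; the last joint's range is limited). The gripper opens to 92 mm and grips with 3 to 60 N. Pads are 19 mm wide; open, the fingers measure 130 mm over their backs; the gripper's body (75 mm by 190 mm) begins 47 mm behind the grasp point.
Start: joints at [1.117, 0.342, 1.524, -0, 1.275, -0.146], TCP at [159.034, 500.336, 404.741] pointing down, gripper open.
Joint ranges: [-2.53, 2.53], [-0.77, 2.02], [0.04, 2.7], [-1, 4.14], [0.28, 2.66], [-3.11, 3.11]. Speed limits (rad/s): [2.57, 2.57, 3.14, 3.14, 3.14, 3.14].

## Interface

Orientations are given as [roll, pitch, yaw] about the fixed x, y, z axes, in that order (R = Rz(yaw) Ry(pitch) Rx(roll)).
In Python, from plant import * gives the robot as it stands. The module is installed in compiled form; this text tells all that it offers.
- The arm moves only by the shell command python3 -m inch 'ROWS'. ROWS is JSON, a list of rows, each a list of 5 numbers: the shift along the tool's x, y, z in m, then the turn about the tool's z in rad, then the opening, from 0 (shut) to 1 (fully open). In form: [[tx, ty, tz, spin, claw], ...]. A call has 1 to 8 rows; each row is the pose to reach, as a shift and turn from the pose commanded when the call began, along the tool's axes at that moment; what a row does not reach only later rows make up. A row lasts 1/12 s, in which the tool goes at most 41.7 mm and 7.16 degrees, less where a joint would pass 70% of its speed; a pose out of reach is approached as far as the arm can. A call with a gripper value outside its range is refused whole. The fingers move at their own pace and stop on an object; the grip force is fixed at half the most. Time passes only in rows, so rows that repeat a pose let the fingers close. It gives the time, the measured TCP pose, the force, the opening and the grip force at its end, in the units of the state.
- get_obs(): the state, without advancing time (a new reading comes with each control period).
- capture(name): name is "side" or "top" or "wrist"; returns a dict with "color" (400x640x3 uint8, red, green, blue), "intrinsics" (3x3 intrinsics, pixels), "pose" (4x4, takes a point from camera to world coordinates). Camera axes: x right, y down, z forward; pixel columns grow to the right and rows downward; lengths in mm; the calibration is good to about 2 mm. A picture is of the moment at which its call begins. There is no depth.
- close_job(): hands the job in; it is judged then, once.
Trained networks look in a picture, given as the dict that the camera call returned (one of the last four; its "shot" number tells which), for a name from the list of things; names that differ only in an ending like _2 or _b are one class to them, and where a whole thing is asked for, a point or a joint stands for the part that bears it (a point fixed in the world has none). Each returns a list of dicts, best first, with "conf" (0 to 1); they miss things now and then, are a little off and sometimes report something else, mostly with a low value. They report only what shows in the picture. A call takes as long as a camera call.
- look_for(picture, target): "rect" ([centre column, centre row, width, height] in pixels, round what is visible of it).
- trace(picture, target): "pixels" (400x640 bool, what is visible of it) and "rect" ([centre column, centre row, width, height] in pixels, round what is visible of it).
- tip_of(picture, target): "centre" ([column, row] in pixels: a listed point, or the origin of a listed thing).
The state is a dict: "time": time; "joint_positions": joint angles; "dq": joint speeds; "tau": joint torques, N m; "tool_pos": TCP position; "tcp_rot": TCP orientation; "contact_force": force on the tool from outside, world axes, zero at the start; "moment": the same for the moment, N m; "grip_width": finger opening in mm; "finger_force": force on a finger pad.
Only numpy, scipy, OpenCV 4.12 (cv2) and the standard library are available. Lean on these libraries where they do the work, as an engineer would, in place of code of your own. Each camera call takes 0.05 s, during which the arm holds its last target. There are 200 camera calls.

## Working session

There is one attempt and no reset: what is moved stays moved. The work goes in short steps, Python scripts to look and compute and a shell command to move; the robot and the scene stay as the last step left them, time stands still between calls to the robot, and variables do not carry over. Pictures are saved under pics/ and viewed, at most 10 in all, crops included, and the job is handed in when it is done.

```bash
mkdir -p pics; cat > h.py <<'E'
from plant import *
import numpy as np, cv2
def save(p,n): cv2.imwrite('pics/'+n+'.png',p['color'][:,:,::-1])
def ray(p,uv):
    K=np.array(p['intrinsics']);T=np.array(p['pose'])
    d=T[:3,:3]@np.linalg.inv(K)@[uv[0],uv[1],1]; return T[:3,3],d/np.linalg.norm(d)
def atz(p,uv,z):
    o,d=ray(p,uv); return o+d*(z-o[2])/d[2]
def tri(rs):
    A=sum(np.eye(3)-np.outer(d,d) for o,d in rs); b=sum((np.eye(3)-np.outer(d,d))@o for o,d in rs)
    return np.linalg.solve(A,b)
def proj(p,X):
    K=np.array(p['intrinsics']);T=np.array(p['pose']); c=np.linalg.inv(T)@np.r_[X,1]; u=K@c[:3]; return u[:2]/u[2]
E
python3 - <<'E'
from h import *
np.set_printoptions(precision=1,suppress=True)
o=get_obs(); print(o['time'],o['tool_pos'],o['tcp_rot'],o['grip_width'],o['contact_force'])
P={n:capture(n) for n in('side','top')}
im=np.vstack([P['top']['color'],P['side']['color']])[:,:,::-1]
cv2.imwrite('pics/a.png',cv2.resize(im,(480,600),interpolation=cv2.INTER_AREA))
for n in P: save(P[n],n); print(n,np.array(P[n]['pose'])[:3])
hs={'acceptor':0,'acceptor_lead':9,'coinbox':0,'unit':0,'rail_nose':112.5,'rail_home':102,'drawer_bay':14,'drawer_pull':62}
for t,z in hs.items():
  R=[]
  for n in P:
    r=tip_of(P[n],t)
    for q in r[:2]: print(t,n,round(q['conf'],2),np.array(q['centre']),atz(P[n],q['centre'],z))
    if r: R.append(ray(P[n],r[0]['centre']))
  if len(R)==2: print('   tri',tri(R))
E
```

```text
0.0 [159.  500.2 404. ] [-3.1 -0.   2.8] 91.75434670660745 [ 0.9  0.3 -0.5]
side [[  -0.9   -0.2    0.3   84.8]
 [  -0.4    0.5   -0.8 1253.7]
 [   0.    -0.9   -0.5  877.3]]
top [[   0.    -1.     0.2  349.5]
 [  -1.    -0.    -0.    36.4]
 [   0.    -0.2   -1.  1331.9]]
acceptor side 0.66 [355.7 196.3] [ 479.4 -276.3    0. ]
acceptor top 0.85 [424.1 224.8] [ 476.6 -288.1    0. ]
acceptor top 0.32 [423.5 147.2] [ 711.9 -294.     0. ]
   tri [ 479.9 -289.2   -7.1]
acceptor_lead side 0.83 [345.3 188.2] [ 534.2 -308.3    9. ]
acceptor_lead top 0.68 [433.  206.2] [ 530.7 -313.9    9. ]
   tri [ 533.5 -314.2    5.9]
coinbox side 0.67 [308.1 287.8] [448.2 309.5   0. ]
coinbox side 0.17 [332.7 170.4] [ 641.9 -460.9    0. ]
coinbox top 0.8 [215.9 232.6] [450.9 322.6   0. ]
coinbox top 0.49 [331.8 145.7] [714.9 -16.7   0. ]
   tri [447.4 319.8   9.2]
unit side 0.83 [280.7 216.1] [690.3 -19.    0. ]
unit top 0.88 [330.2 155.5] [684.4 -11.8  -0. ]
   tri [684.8 -11.1   5.4]
rail_nose side 0.92 [301.6 193.9] [608.1 -18.8 112.5]
rail_nose top 0.56 [327.5 174.7] [602.1  -0.3 112.5]
rail_nose top 0.34 [423.9 224.3] [ 467.2 -260.2  112.5]
   tri [600.    0.1 123.8]
rail_home side 0.87 [281.6 188.8] [696.  -41.7 102. ]
rail_home top 0.9 [327.3 145.7] [686.8  -0.  102. ]
   tri [678.1   0.2 127.2]
drawer_bay side 0.64 [313.8 222.8] [554.1  -5.3  14. ]
drawer_bay top 0.9 [332.  197.4] [554.6 -16.5  14. ]
   tri [557.  -16.5   6.4]
drawer_pull side 0.95 [339.  214.6] [467.  -19.5  62. ]
drawer_pull top 0.57 [331.2 219.8] [483.6 -12.3  62. ]
   tri [474.6 -14.1  65. ]
```

View pics/top.png

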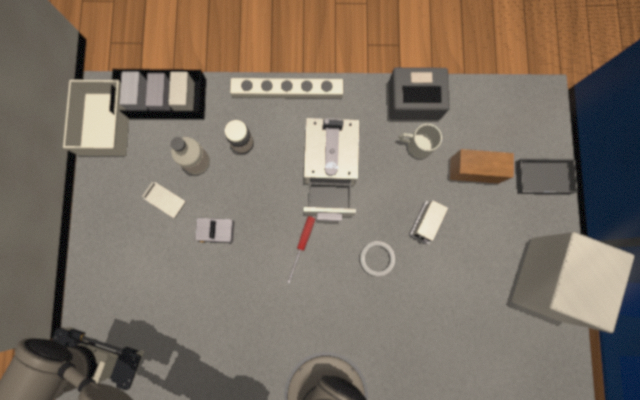

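View pics/side.png

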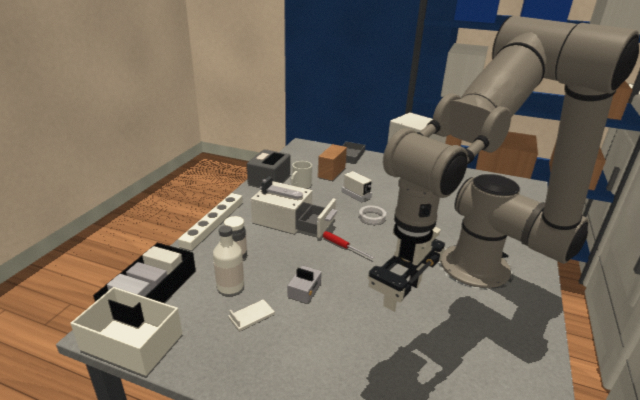

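The top view shows the unit at (330,155) with its drawer open, the coin box at (215,230) left, and the acceptor at (430,220) right with its slot facing lower left. The screwdriver lies in front of the drawer at (305,235). The side view agrees. I'll go for the coin box first.

```bash
cat >> h.py <<'E'
from scipy.spatial.transform import Rotation as Rr
np.set_printoptions(precision=2,suppress=True)
def go(g,yaw,ref=None):
    "grasp point target mm, yaw mod pi -> row shift m"
    o=get_obs(); R=Rr.from_euler('xyz',o['tcp_rot']).as_matrix(); p=np.array(o['tool_pos'])+159*R[:,2]
    s=R.T@(np.array(g)-p)/1000
    y=np.arctan2(R[1,0],R[0,0]); d=(yaw-y+np.pi/2)%np.pi-np.pi/2
    print('go',np.round(s,4),'spin',round(-d,4),'| grasp',p,'yaw',round(y,4),'q6',round(o['joint_positions'][5],2),'t',round(o['time'],2),'F',np.array(o['contact_force']),'w',round(o['grip_width'],1))
def ext(p,t,z):
    "outline's min-area rect on plane z"
    r=trace(p,t)
    if not r: return print(t,'none')
    m=r[0]['pixels'].astype(np.uint8); c=max(cv2.findContours(m,0,2)[0],key=cv2.contourArea)[:,0]
    w=np.array([atz(p,u,z)[:2] for u in c],np.float32); print(t,r[0]['conf'],cv2.minAreaRect(w))
E
python3 - <<'E'
from h import *
go([410,320,200],0)
E
```

```text
go [-0.29 -0.1   0.05] spin -0.3078 | grasp [159.02 500.33 245.75] yaw 2.8338 q6 -0.15 t 0.9 F [0.75 0.1  0.79] w 92.0
```

```bash
python3 -m inch '[[-0.036,-0.0125,0.006,-0.04,1],[-0.072,-0.025,0.012,-0.08,1],[-0.108,-0.0375,0.018,-0.12,1],[-0.145,-0.05,0.025,-0.16,1],[-0.18,-0.0625,0.03,-0.2,1],[-0.217,-0.075,0.037,-0.24,1],[-0.254,-0.0875,0.044,-0.28,1],[-0.29,-0.1,0.05,-0.3078,1]]'
python3 -m inch '[[0,0,0,0,1]]'
python3 - <<'E'
from h import *
go([410,320,200],0)
w=capture('wrist'); save(w,'w1'); print(np.array(w['pose']))
for t,z in(('coinbox',0),):
  for q in tip_of(w,t)[:2]: print(t,q['conf'],q['centre'],atz(w,q['centre'],z))
  ext(w,t,45)
E
```

```text
time: 1.57
tool_pos: [406.4, 315.7, 354.5]
tcp_rot: [3.141, 0.0, -3.14]
contact_force: [0.5, 1.3, 0.4]
grip_width: 91.7
finger_force: 0.0
time: 1.65
tool_pos: [409.5, 313.5, 353.6]
tcp_rot: [-3.14, 0.001, 3.138]
contact_force: [-0.3, 0.2, 0.2]
grip_width: 91.6
finger_force: 0.0
go [-0.    0.01 -0.01] spin -0.004 | grasp [409.64 313.26 194.62] yaw 3.1376 q6 -1.06 t 1.65 F [-0.33  0.19  0.17] w 91.6
[[  0.     0.95   0.3  328.5 ]
 [  1.    -0.    -0.   314.03]
 [ -0.     0.3   -0.95 333.5 ]
 [  0.     0.     0.     1.  ]]
coinbox 0.65 [329.0, 218.1] [453.46 322.1    0.  ]
coinbox 0.59 ((452.36431884765625, 320.9250793457031), (98.49549102783203, 84.06867218017578), 87.49312591552734)
```

View pics/w1.png

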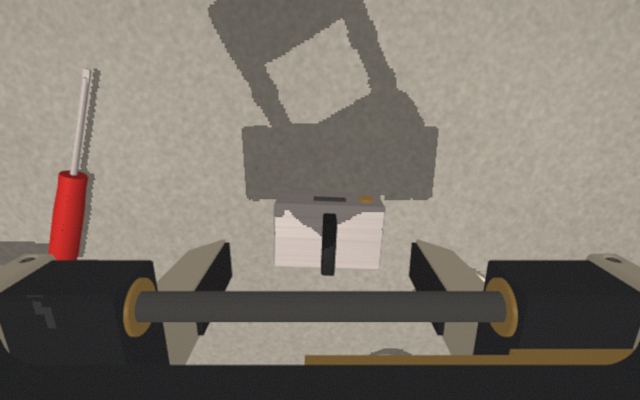

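The view shows the coin box lid spanning columns 274–384 and rows 205–268. The black tab is at columns 322–336, and the box is turned about -0.04 rad.

```bash
python3 - <<'E'
from h import *
w=capture('wrist')
print('lid',[atz(w,u,45)[:2] for u in((274,265),(382,269))],'tabtop',[atz(w,u,71)[:2] for u in((323,213),(337,213),(321,275),(335,275),(329,275))])
c=[tip_of(w,'coinbox')[0]['centre']]; print(atz(w,c[0],0))
g=w['color'][195:290,260:400].astype(int).sum(2)
e=cv2.Canny(w['color'][195:290,260:400],60,150)
L=cv2.HoughLinesP(e,1,np.pi/360,15,minLineLength=20,maxLineGap=4)
for l in L[:,0][:14]:
  a,b=[atz(w,(l[i]+260,l[i+1]+195),45)[:2] for i in(0,2)]; print(l+[260,195,260,195],a,b,np.degrees(np.arctan2(*(b-a)[::-1])))
go([450,321,68],-0.04)
E
```

```text
lid [array([479.24, 273.47]), array([483.66, 375.83])] tabtop [array([417.92, 319.56]), array([417.95, 331.03]), array([475.08, 317.86]), array([475.1 , 330.03]), array([475.1 , 324.82])]
[453.97 319.84   0.  ]
[316 278 318 219] [493.19 313.12] [432.92 315.26] 177.9674461535896
[271 269 271 217] [483.47 270.45] [430.92 272.8 ] 177.43405584931995
[329 278 332 227] [493.21 325.57] [440.73 328.  ] 177.35449447848262
[309 201 340 202] [415.82 307.31] [416.81 334.92] 87.95617690106452
[330 271 358 272] [485.7  326.48] [486.82 353.15] 87.60477762260712
[373 272 377 227] [486.84 367.43] [440.8  369.03] 178.0054211803385
[287 211 318 236] [425.21 287.43] [449.6 315.2] 48.69701672635793
[309 205 341 206] [419.57 307.26] [420.56 335.87] 88.00990880875574
[334 227 354 217] [440.73 329.82] [431.06 347.79] 118.29938794096915
go [-0.05  0.    0.13] spin 0.041 | grasp [404.26 317.95 195.97] yaw -3.1406 q6 -1.05 t 1.9 F [ 0.02 -0.1  -1.76] w 91.8
```

```bash
python3 - <<'E'
from h import *
go([453,320,68],-0.04)
E
python3 -m inch '[[-0.02,0.002,0,0.02,1],[-0.048,0.002,0.02,0.04,1],[-0.048,0.002,0.05,0.04,1],[-0.048,0.002,0.075,0.04,1],[-0.048,0.002,0.09,0.04,1],[-0.048,0.002,0.09,0.04,0.6]]'
python3 - <<'E'
from h import *
go([453,320,68],-0.04)
w=capture('wrist');go([453,320,68],-0.04); save(w,'w2')
E
```

```text
go [-0.05  0.    0.13] spin 0.041 | grasp [404.26 317.95 195.97] yaw -3.1406 q6 -1.05 t 1.9 F [ 0.02 -0.1  -1.76] w 91.8
time: 2.4
tool_pos: [451.2, 319.8, 261.7]
tcp_rot: [-3.139, -0.006, 3.104]
contact_force: [-0.5, -0.5, 0.2]
grip_width: 88.9
finger_force: 0.0
go [-0.    0.    0.03] spin 0.002 | grasp [450.28 319.4  102.69] yaw 3.1036 q6 -1.05 t 2.4 F [-0.52 -0.47  0.22] w 88.9
go [-0.    0.    0.04] spin 0.0019 | grasp [451.39 319.87 104.72] yaw 3.1035 q6 -1.05 t 2.45 F [-0.43 -0.51  0.42] w 85.4
```

View pics/w2.png

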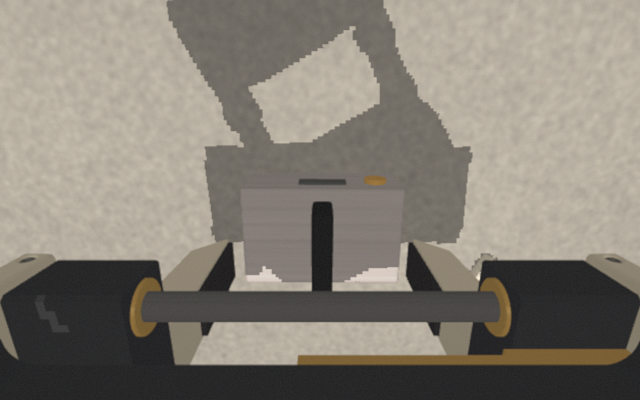

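The tab is centred between the fingers at column 322 and aligned. I'll descend, close and lift.

```bash
python3 -m inch '[[-0.002,0,0.02,0,0.5],[-0.002,0,0.034,0,0.4],[-0.002,0,0.034,0,0],[-0.002,0,0.034,0,0],[-0.002,0,0.034,0,0],[-0.002,0,0.034,0,0],[-0.002,0,0.034,0,0],[-0.002,0,0.034,0,0]]'
python3 -m inch '[[0,0,0,0,0],[0,0,0,0,0],[0,0,-0.02,0,0],[0,0,-0.05,0,0],[0,0,-0.09,0,0],[0,0,-0.09,0,0]]'
python3 - <<'E'
from h import *
go([470,0,200],0)
T=capture('top')
S=capture('side')
for t,z in{'unit':0,'rail_nose':112.5,'rail_home':102,'drawer_bay':14,'drawer_pull':62}.items():
  R=[]
  for p in(T,S):
    r=tip_of(p,t)
    for q in r[:1]: print(t,round(q['conf'],2),atz(p,q['centre'],z))
ext(T,'unit',100)
E
```

```text
time: 3.12
tool_pos: [455.2, 319.2, 231.6]
tcp_rot: [3.141, 0.001, 3.102]
contact_force: [0.4, -0.4, 0.1]
grip_width: 32.6
finger_force: 0.0
time: 3.62
tool_pos: [456.6, 319.9, 327.8]
tcp_rot: [3.136, 0.011, 3.102]
contact_force: [1.2, 0.9, 0.4]
grip_width: 0.4
finger_force: 0.0
go [-0.02 -0.32 -0.03] spin -0.04 | grasp [458.28 320.79 168.81] yaw 3.1016 q6 -1.06 t 3.62 F [1.18 0.85 0.43] w 0.4
unit 0.79 [688.42  -6.08   0.  ]
unit 0.65 [687.44 -23.31   0.  ]
rail_nose 0.67 [602.41  -1.13 112.5 ]
rail_nose 0.85 [594.03  -8.61 112.5 ]
rail_home 0.94 [685.13  -8.13 102.  ]
rail_home 0.67 [682.18 -12.71 102.  ]
drawer_bay 0.74 [559.63  -3.88  14.  ]
drawer_bay 0.62 [550.64   2.47  14.  ]
drawer_pull 0.62 [477.31  -1.87  62.  ]
drawer_pull 0.71 [467.16  -8.02  62.  ]
unit 0.96 ((623.45068359375, -11.615119934082031), (152.2493438720703, 289.25396728515625), 88.15184020996094)
```

The fingers were still closing when I lifted, so they missed the tab. I'll reopen, check the scene and retry.

```bash
python3 -m inch '[[0,0,0,0,0.5],[0,0,0,0,0.5],[0,0,0,0,0.5],[0,0,0,0,0.5]]'
python3 - <<'E'
from h import *
w=capture('wrist'); save(w,'w3')
go([453,320,68],-0.04)
E
```

```text
time: 4.6
tool_pos: [455.1, 319.1, 320.8]
tcp_rot: [3.141, 0.0, 3.102]
contact_force: [-0.7, -0.7, -0.1]
grip_width: 22.9
finger_force: 0.0
go [0.   0.   0.09] spin 0.0 | grasp [455.13 319.13 161.79] yaw 3.1016 q6 -1.06 t 4.65 F [ 0.09  0.14 -0.31] w 26.3
```

View pics/w3.png

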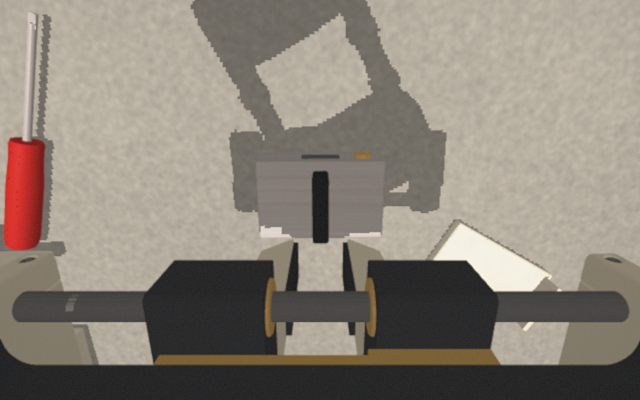

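The box is undisturbed, with its tab at (320,205). I'll descend again and wait for a full closure this time.

```bash
python3 -m inch '[[0,0,0.03,0,0.5],[0,0,0.06,0,0.5],[0,0,0.085,0,0.5],[0,0,0.093,0,0.5],[0,0,0.093,0,0],[0,0,0.093,0,0],[0,0,0.093,0,0],[0,0,0.093,0,0]]'
python3 -m inch '[[0,0,0,0,0],[0,0,0,0,0],[0,0,0,0,0]]'
```

```text
time: 5.32
tool_pos: [455.6, 319.4, 229.4]
tcp_rot: [3.14, 0.003, 3.102]
contact_force: [-0.3, -0.0, -0.5]
grip_width: 23.9
finger_force: 0.0
time: 5.57
tool_pos: [455.3, 319.2, 228.8]
tcp_rot: [3.141, 0.002, 3.102]
contact_force: [-0.6, -1.2, 5.7]
grip_width: 11.6
finger_force: 30.0
```

```bash
python3 -m inch '[[0,0,-0.02,0,0],[0,0,-0.05,0,0],[0,0,-0.09,0,0],[0,0,-0.125,0,0],[-0.01,-0.035,-0.135,0,0],[-0.02,-0.075,-0.135,-0.02,0],[-0.03,-0.115,-0.135,-0.04,0],[-0.045,-0.155,-0.135,-0.04,0]]'
python3 -m inch '[[-0.011,-0.04,0,0,0],[-0.023,-0.08,0,0,0],[-0.035,-0.12,0,0,0],[-0.045,-0.16,0,0,0],[-0.05,-0.175,0,0,0],[-0.05,-0.175,0,0,0],[-0.05,-0.175,0,0,0]]'
python3 - <<'E'
from h import *
go([555,-8,200],0)
w=capture('wrist'); save(w,'w4')
for t,z in{'unit':0,'rail_nose':112.5,'drawer_bay':14,'drawer_pull':62}.items():
    for q in tip_of(w,t)[:2]: print(t,round(q['conf'],2),q['centre'],atz(w,q['centre'],z))
E
```

```text
time: 6.23
tool_pos: [492.7, 162.0, 362.8]
tcp_rot: [-3.142, -0.001, -3.139]
contact_force: [1.0, 0.8, -4.0]
grip_width: 11.5
finger_force: 30.0
time: 6.82
tool_pos: [543.4, -12.4, 362.1]
tcp_rot: [3.141, -0.001, 3.139]
contact_force: [-0.2, 0.1, -1.8]
grip_width: 12.2
finger_force: 30.0
go [-0.01  0.    0.  ] spin -0.0024 | grasp [543.17 -12.3  203.09] yaw 3.1392 q6 -1.73 t 6.82 F [-0.24  0.12 -1.75] w 12.2
drawer_bay 0.88 [324.7, 186.0] [550.41  -7.5   14.  ]
drawer_pull 0.91 [326.8, 120.1] [482.9   -6.55  62.  ]
```

View pics/w4.png

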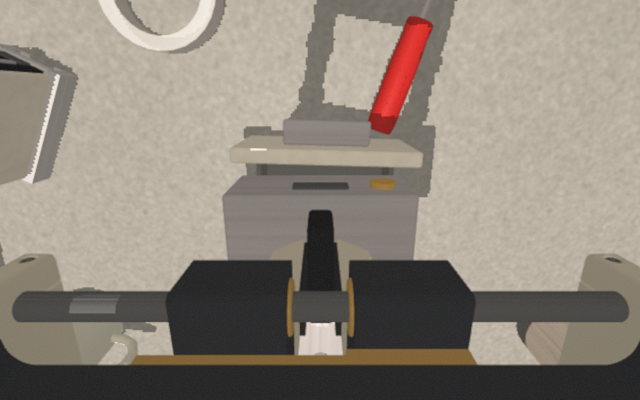

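The panel's top edge runs from about (230,155) to (422,155), and the pull spans columns 284–369. The held box is centred at column 320. The panel edges will give me the bay position.

```bash
python3 - <<'E'
from h import *
w=capture('wrist'); c=w['color'][105:185,215:440]
cv2.imwrite('pics/w5.png',cv2.resize(c[:,:,::-1],None,fx=3.5,fy=3.5,interpolation=cv2.INTER_NEAREST))
print(w['intrinsics'][0][0])
for n,uv,z in(('panel top L',(231,160),88),('R',(422,160),88),('pull fL',(284,121),67),('pull fR',(369,123),67)): print(n,atz(w,uv,z))
for r in(137,150,153,160,165): print(r,atz(w,(326,r),88)[0])
for r in(119,122): print(r,atz(w,(326,r),67)[0])
q=tip_of(w,'drawer_pull')[0];print(atz(w,q['centre'],62)); q=tip_of(w,'drawer_bay')[0];print(atz(w,q['centre'],14))
go([550,-8,200],0)
E
```

```text
341.3068182388207
panel top L [510.71 -77.36  88.  ]
R [510.47  66.75  88.  ]
pull fL [483.51 -38.68  67.  ]
pull fR [484.94  28.49  67.  ]
137 493.39802152630705
150 503.0306431149034
153 505.2848558077674
160 510.59126092549207
165 514.4220047702534
119 481.9081531006342
122 484.22049488239
[481.48  -6.82  62.  ]
[554.03  -6.76  14.  ]
go [-0.01  0.    0.  ] spin 0.0014 | grasp [543.42 -10.71 203.81] yaw -3.1402 q6 -1.73 t 7.22 F [ 0.81  0.05 -3.15] w 11.6
```

View pics/w5.png

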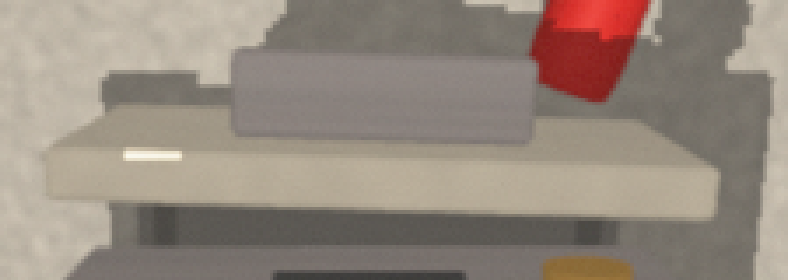

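```bash
python3 - <<'E'
from h import *
w=capture('wrist')
f=lambda a,b,z:(atz(w,(215+a/3.5,105+b/3.5),z)[:2])
for n,a,b,z in(('front',(47,150),(718,168),88),('back',(47,197),(714,218),88),('pull',(237,50),(535,62),67),('pullback',(235,134),(530,143),67)):
  A,B=f(*a,z),f(*b,z); print(n,A,B,'mid',(A+B)/2,'yaw',-(B-A)[0]/(B-A)[1],np.linalg.norm(B-A))
E
```

```text
front [501.78 -79.07] [505.46  64.42] mid [503.62  -7.33] yaw -0.025646581002698912 143.53947684577446
back [511.93 -79.88] [516.37  64.52] mid [514.15  -7.68] yaw -0.03069805172884392 144.4655437832495
pull [482.44 -40.13] [485.    27.12] mid [483.72  -6.5 ] yaw -0.03811483373422894 67.29493167170229
pullback [501.29 -41.18] [503.27  26.76] mid [502.28  -7.21] yaw -0.029184091516519125 67.9650928043778
```

```bash
python3 - <<'E'
from h import *
w=capture('wrist')
for uv in((226,194),(418,198)): print(atz(w,uv,178.5))
c=cv2.Canny(w['color'][185:215,230:300],40,120); print(185+np.where(c[:,20])[0],185+np.where(c[:,50])[0])
go([552.5,-8.5,84],-0.029)
E
```

```text
[511.   -57.99 178.5 ]
[513.01  38.53 178.5 ]
[] []
go [-0.01  0.    0.12] spin 0.0298 | grasp [543.49 -11.04 203.79] yaw -3.1408 q6 -1.73 t 7.32 F [-0.58 -0.11 -3.37] w 11.6
```

```bash
python3 -m inch '[[-0.008,0.002,0,0.018,0],[-0.008,0.002,0.02,0.018,0],[-0.008,0.002,0.035,0.018,0],[-0.008,0.002,0.045,0.018,0],[-0.008,0.002,0.05,0.018,0],[-0.008,0.002,0.05,0.018,0]]'
python3 - <<'E'
from h import *
w=capture('wrist'); save(w,'w6'); go([551.5,-8.8,84],-0.02)
E
```

```text
time: 7.82
tool_pos: [551.6, -9.5, 311.6]
tcp_rot: [3.141, -0.002, 3.123]
contact_force: [0.3, 0.0, -3.4]
grip_width: 11.8
finger_force: 30.0
go [0.   0.   0.07] spin 0.0017 | grasp [551.73  -9.53 153.58] yaw 3.1233 q6 -1.71 t 7.87 F [ 0.28  0.47 -2.52] w 11.7
```

View pics/w6.png

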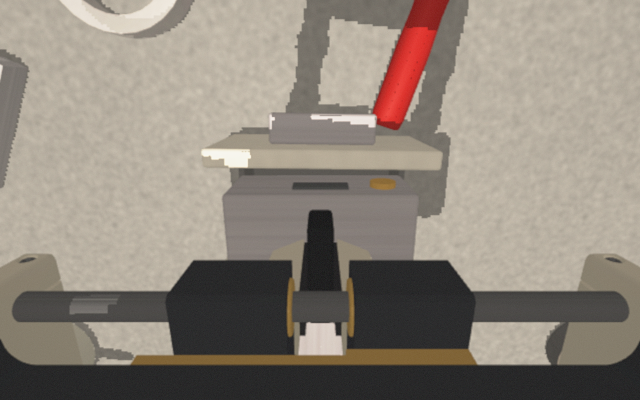

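The panel's back edge (row 168) is clear of the box front (row 178), and both are centred near column 321. I'll lower the box gently.

```bash
python3 -m inch '[[0,0,0.015,0,0],[0,0,0.03,0,0],[0,0,0.042,0,0],[0,0,0.05,0,0],[0,0,0.055,0,0],[0,0,0.055,0,0]]'
python3 -m inch '[[0,0,0.004,0,0],[0,0,0.008,0,0],[0,0,0.011,0,0],[0,0,0.011,0,0]]'
python3 -m inch '[[0,0,0.001,0,0],[0,0,0.002,0,0],[0,0,0.002,0,0]]'
```

```text
time: 8.37
tool_pos: [551.6, -9.6, 257.4]
tcp_rot: [3.141, -0.0, 3.123]
contact_force: [-0.1, -0.3, -3.1]
grip_width: 11.6
finger_force: 30.0
time: 8.7
tool_pos: [551.4, -9.5, 246.3]
tcp_rot: [3.141, -0.001, 3.124]
contact_force: [-0.1, 0.7, -2.2]
grip_width: 12.1
finger_force: 30.0
time: 8.95
tool_pos: [551.6, -9.6, 244.7]
tcp_rot: [3.141, 0.0, 3.124]
contact_force: [0.5, 0.2, -2.5]
grip_width: 11.8
finger_force: 30.0
```

```bash
python3 -m inch '[[0,0,0.001,0,0],[0,0,0.002,0,0],[0,0,0.002,0,0]]'
```

```text
time: 9.2
tool_pos: [551.6, -9.6, 242.8]
tcp_rot: [3.142, 0.0, 3.124]
contact_force: [-0.2, -0.2, -2.6]
grip_width: 11.6
finger_force: 30.0
```

Within about 1 mm of the floor. I'll lower 1 mm more, release and rise.

```bash
python3 -m inch '[[0,0,0.001,0,0],[0,0,0.001,0,0.5],[0,0,0.001,0,0.5],[0,0,0.001,0,0.5],[0,0,0.001,0,0.5],[0,0,0.001,0,0.5]]'
python3 -m inch '[[0,0,-0.01,0,0.5],[0,0,-0.04,0,0.5],[0,0,-0.08,0,0.5],[0.02,0,-0.11,0,0.2],[0.055,0,-0.11,0,0],[0.09,0,-0.11,0,0],[0.11,0,-0.11,0,0],[0.11,0,-0.11,0,0]]'
python3 - <<'E'
from h import *
go([445,-6,80],-0.029)
w=capture('wrist'); q=tip_of(w,'drawer_pull'); print([ (a['conf'],atz(w,a['centre'],62)) for a in q[:1]])
s=capture('side'); cv2.imwrite('pics/s7.png',cv2.resize(s['color'][160:280,230:390,::-1],None,fx=4,fy=4))
E
```

```text
time: 9.7
tool_pos: [551.6, -9.6, 241.7]
tcp_rot: [3.142, 0.0, 3.124]
contact_force: [-0.4, 0.1, -0.2]
grip_width: 40.5
finger_force: 0.0
time: 10.37
tool_pos: [438.1, -7.1, 352.5]
tcp_rot: [3.141, -0.002, 3.124]
contact_force: [-0.0, -0.8, 0.1]
grip_width: 17.0
finger_force: 0.0
go [-0.01  0.    0.11] spin 0.0111 | grasp [437.79  -7.05 193.53] yaw 3.1237 q6 -1.74 t 10.37 F [-0.05 -0.85  0.09] w 17.0
[(0.66, array([482.78,  -5.72,  62.  ]))]
```

View pics/s7.png

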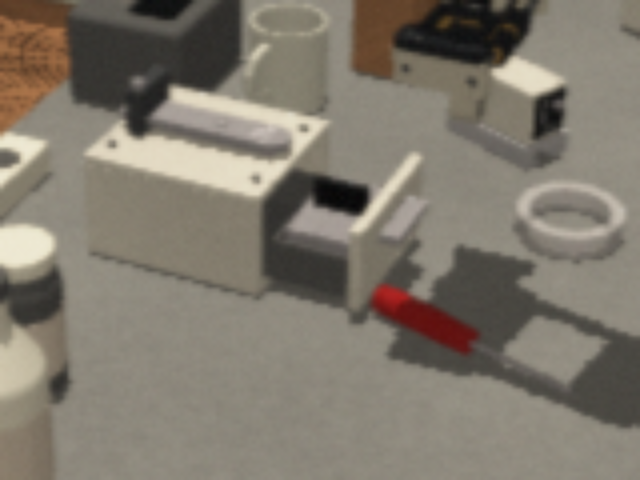

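The side crop shows the coin box sitting in the bay with its tab at (340,190) and the fingers clear. Next I'll push the drawer on its pull with closed fingers.

```bash
python3 -m inch '[[0,0,0.03,0.01,0],[0,0,0.065,0.01,0],[0,0,0.1,0.01,0],[0,0,0.12,0.01,0],[0,0,0.125,0.01,0],[0,0,0.125,0.01,0],[-0.015,0,0.125,0.01,0],[-0.028,0,0.125,0.01,0]]'
python3 -m inch '[[-0.008,0,0,0,0],[-0.016,0,0,0,0],[-0.024,0,0,0,0],[-0.032,0,0,0,0],[-0.04,0,0,0,0]]'
python3 -m inch '[[-0.009,0,0,0,0],[-0.018,0,0,0,0],[-0.026,0,0,0,0],[-0.032,0,0,0,0],[-0.036,0,0,0,0]]'
```

```text
time: 11.18
tool_pos: [471.0, -8.2, 228.1]
tcp_rot: [-3.141, 0.002, 3.114]
contact_force: [1.0, -0.2, 0.4]
grip_width: 0.4
finger_force: 0.0
time: 11.6
tool_pos: [510.1, -9.2, 227.1]
tcp_rot: [3.142, 0.0, 3.114]
contact_force: [-3.3, 0.6, 2.8]
grip_width: 0.4
finger_force: 1.3
time: 12.02
tool_pos: [546.3, -10.2, 226.7]
tcp_rot: [3.142, 0.0, 3.114]
contact_force: [-2.3, -1.4, 1.7]
grip_width: 0.6
finger_force: 1.1
```

```bash
python3 -m inch '[[-0.003,0,0,0,0],[-0.006,0,0,0,0],[-0.006,0,0,0,0]]'
python3 -m inch '[[-0.002,0,0,0,0],[-0.003,0,0,0,0],[-0.003,0,0,0,0]]'
python3 -m inch '[[-0.002,0,0,0,0],[-0.003,0,0,0,0],[-0.003,0,0,0,0]]'
```

```text
time: 12.27
tool_pos: [552.0, -10.4, 226.7]
tcp_rot: [3.142, 0.001, 3.114]
contact_force: [0.9, 0.3, -1.0]
grip_width: 0.1
finger_force: 0.0
time: 12.52
tool_pos: [553.6, -10.4, 226.6]
tcp_rot: [3.141, -0.003, 3.114]
contact_force: [-6.6, -0.3, 3.8]
grip_width: 0.5
finger_force: 3.1
time: 12.77
tool_pos: [554.8, -10.5, 226.6]
tcp_rot: [3.141, -0.01, 3.114]
contact_force: [-16.5, -0.8, 13.6]
grip_width: 0.3
finger_force: 8.3
```

The drawer is at its stop: 16 N and stalled. I'll back off, rise and go look at the acceptor.

```bash
python3 -m inch '[[0.02,0,0,0,0],[0.04,0,-0.03,0,0.5],[0.045,-0.01,-0.07,0.1,1],[0.055,-0.04,-0.1,0.2,1],[0.065,-0.075,-0.12,0.3,1],[0.075,-0.11,-0.135,0.4,1],[0.085,-0.15,-0.145,0.4,1],[0.09,-0.19,-0.15,0.4,1]]'
python3 - <<'E'
from h import *
w=capture('wrist')
for t,z in{'drawer_pull':62,'rail_nose':112.5,'unit':0}.items():
  for n in('top','side'):
    p=capture(n); print(t,n,[(round(a['conf'],2),atz(p,a['centre'],z)) for a in tip_of(p,t)[:1]])
go([440,-285,220],-0.43)
E
```

```text
time: 13.43
tool_pos: [461.3, -199.2, 379.0]
tcp_rot: [-3.141, 0.004, 2.714]
contact_force: [1.3, -0.3, -0.2]
grip_width: 42.4
finger_force: 0.0
drawer_pull top [(0.73, array([569.24,  -9.78,  62.  ]))]
drawer_pull side [(0.69, array([544.74, -13.67,  62.  ]))]
rail_nose top [(0.82, array([605.52,  -8.52, 112.5 ]))]
rail_nose side [(0.68, array([609.86, -27.51, 112.5 ]))]
unit top [(0.57, array([681.01,  -9.09,  -0.  ]))]
unit side [(0.55, array([692.42, -22.64,   0.  ]))]
go [-0.02 -0.09 -0.  ] spin 0.0033 | grasp [ 462.45 -197.24  217.62] yaw 2.7149 q6 -1.7 t 14.08 F [ 0.48 -0.04 -0.3 ] w 91.3
```

```bash
python3 -m inch '[[-0.006,-0.03,0,0,1],[-0.012,-0.06,0,0,1],[-0.016,-0.085,0,0,1],[-0.016,-0.089,0,0,1],[-0.016,-0.089,0,0,1]]'
python3 - <<'E'
from h import *
w=capture('wrist'); save(w,'w8')
for t,z in(('acceptor',0),('acceptor_lead',9)):
  for q in tip_of(w,t)[:1]: print(t,q['conf'],q['centre'],atz(w,q['centre'],z))
go([478,-288,50],-.43)
E
```

```text
time: 14.5
tool_pos: [439.5, -286.6, 376.4]
tcp_rot: [3.141, -0.0, 2.711]
contact_force: [0.3, 0.7, 0.3]
grip_width: 91.8
finger_force: 0.0
acceptor 0.68 [330.4, 209.5] [ 482.31 -293.5     0.  ]
go [-0.04  0.01  0.17] spin 0.0026 | grasp [ 440.06 -284.57  217.62] yaw 2.7142 q6 -1.86 t 14.65 F [ 0.23 -0.08  0.24] w 92.0
```

View pics/w8.png

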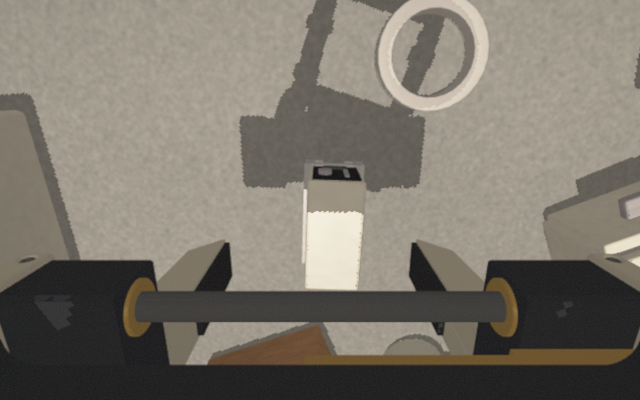

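The acceptor is below, with its slot face at (337,172) towards the robot. Its top face spans columns 305–364 from row 182 down.

```bash
python3 - <<'E'
from h import *
w=capture('wrist'); im=w['color']; g=cv2.cvtColor(im,cv2.COLOR_RGB2GRAY).astype(float)
cv2.imwrite('pics/w9.png',cv2.resize(im[150:295,280:390,::-1],None,fx=4,fy=4,interpolation=cv2.INTER_NEAREST))
L=[];Rr_=[]
for r in range(190,286,4):
  d=np.diff(g[r-1:r+2,290:385].mean(0)); l=290.5+np.argmax(d[:30]); rr=290.5+50+np.argmin(d[50:]); L.append((l,r));Rr_.append((rr,r))
for n,S in(('L',L),('R',Rr_)):
  W=np.array([atz(w,u,80)[:2] for u in S]); k=np.polyfit(W[:,0],W[:,1],1); res=np.abs(W[:,1]-np.polyval(k,W[:,0])); m=res<1.5; k=np.polyfit(W[m,0],W[m,1],1); print(n,[u[0] for u in S][::4],'yaw',np.arctan(k[0]),'y@478',np.polyval(k,478),m.sum())
print('front', [atz(w,u,80)[:2] for u in((309,182),(364,182))])
E
```

```text
L [np.float64(300.5), np.float64(300.5), np.float64(300.5), np.float64(299.5), np.float64(299.5), np.float64(302.5)] yaw -0.4283863740010941 y@478 -320.38835778223114 24
R [np.float64(366.5), np.float64(366.5), np.float64(360.5), np.float64(358.5), np.float64(357.5), np.float64(356.5)] yaw -0.4619197736759997 y@478 -263.7066619281193 20
front [array([ 427.26, -288.57]), array([ 446.32, -246.75])]
```

View pics/w9.png

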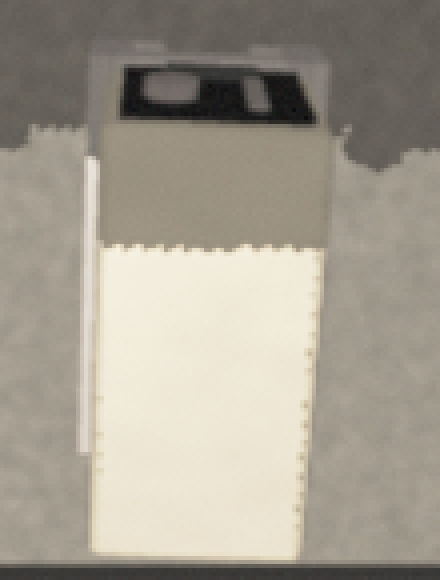

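```bash
python3 - <<'E'
from h import *
w=capture('wrist')
c=np.array([atz(w,u,80)[:2] for u in((305.5,181.3),(362.5,181.9),(355.2,289.2),(303,288.2))])
print(c,c.mean(0)); d=lambda a:(np.arctan2(a[1],a[0]),np.linalg.norm(a))
print(d(c[3]-c[0]),d(c[2]-c[1]),d(c[1]-c[0]),d(c[2]-c[3]))
go([478,-290,50],-.45)
E
```

```text
[[ 425.63 -290.92]
 [ 445.83 -247.78]
 [ 537.81 -292.87]
 [ 516.84 -336.39]] [ 481.53 -291.99]
(np.float64(-0.4624838540237711), np.float64(101.91378915482447)) (np.float64(-0.45583010198610835), np.float64(102.43219228049857)) (np.float64(1.1329138469239284), np.float64(47.637169200210415)) (np.float64(1.1218857067773775), np.float64(48.30875759895702))
go [-0.04  0.01  0.17] spin 0.0234 | grasp [ 440.2  -284.47  217.73] yaw 2.715 q6 -1.86 t 14.75 F [-0.23 -0.18  0.05] w 91.8
```

```bash
python3 - <<'E'
from h import *
np.set_printoptions(precision=4,suppress=True)
go([480.5,-291.5,50],-.452)
E
```

```text
go [-0.0396  0.0102  0.1677] spin 0.0254 | grasp [ 440.2018 -284.4745  217.7314] yaw 2.715 q6 -1.86 t 14.75 F [-0.2337 -0.1816  0.0537] w 91.8
```

```bash
python3 -m inch '[[-0.02,0.005,0.03,0.0254,1],[-0.0396,0.0102,0.06,0.0254,1],[-0.0396,0.0102,0.095,0.0254,1],[-0.0396,0.0102,0.13,0.0254,1],[-0.0396,0.0102,0.155,0.0254,1],[-0.0396,0.0102,0.167,0.0254,1],[-0.0396,0.0102,0.167,0.0254,1],[-0.0396,0.0102,0.167,0.0254,0.5]]'
python3 -m inch '[[0,0,0,0,0],[0,0,0,0,0],[0,0,0,0,0],[0,0,0,0,0],[0,0,0,0,0],[0,0,0,0,0]]'
python3 -m inch '[[0,0,0,0,0],[0,0,0,0,0]]'
python3 - <<'E'
from h import *
go([480.5,-291.5,50],-.452)
E
```

```text
time: 15.42
tool_pos: [480.5, -292.1, 209.5]
tcp_rot: [3.141, -0.001, 2.689]
contact_force: [-0.2, 0.4, 1.3]
grip_width: 88.5
finger_force: 0.0
time: 15.92
tool_pos: [480.2, -292.7, 210.1]
tcp_rot: [3.141, 0.001, 2.688]
contact_force: [1.3, 1.7, 4.7]
grip_width: 50.1
finger_force: 28.5
time: 16.08
tool_pos: [480.2, -292.7, 210.1]
tcp_rot: [3.141, 0.0, 2.688]
contact_force: [-0.0, 2.0, 4.8]
grip_width: 49.6
finger_force: 29.9
go [0. 0. 0.] spin -0.0016 | grasp [ 480.31 -292.69   51.11] yaw 2.688 q6 -1.8 t 16.08 F [-0.04  2.01  4.8 ] w 49.6
```

```bash
python3 -m inch '[[0,0,-0.01,0,0],[0,0,-0.03,0,0],[0,0,-0.065,0,0],[0,0.005,-0.105,0,0],[-0.002,0.02,-0.145,0,0],[-0.004,0.045,-0.18,0,0],[-0.008,0.075,-0.21,0,0],[-0.012,0.11,-0.22,0,0]]'
python3 -m inch '[[-0.003,0.03,0,-0.08,0],[-0.006,0.06,0,-0.18,0],[-0.01,0.09,0,-0.28,0],[-0.014,0.125,0,-0.38,0],[-0.018,0.16,0,-0.425,0],[-0.022,0.19,0,-0.425,0],[-0.025,0.215,0,-0.425,0],[-0.026,0.223,0,-0.425,0]]'
python3 -m inch '[[0,0,0,0,0],[0,0,0,0,0]]'
python3 - <<'E'
from h import *
go([660,-10,270],-.029)
w=capture('wrist'); save(w,'w10'); print(np.array(w['pose'])[:3,3])
for t,z in(('rail_nose',112.5),('drawer_pull',62),('unit',0),('acceptor',110),('rail_home',102)):
  for q in tip_of(w,t)[:1]: print(t,q['conf'],q['centre'],atz(w,q['centre'],z))
E
```

```text
time: 16.75
tool_pos: [538.9, -199.4, 434.8]
tcp_rot: [-3.14, 0.007, 2.686]
contact_force: [2.8, -0.2, -2.8]
grip_width: 50.0
finger_force: 29.9
time: 17.42
tool_pos: [661.2, -6.5, 428.8]
tcp_rot: [3.14, -0.001, 3.117]
contact_force: [-0.6, -0.5, -3.8]
grip_width: 50.2
finger_force: 29.9
time: 17.58
tool_pos: [659.9, -10.3, 429.1]
tcp_rot: [-3.141, -0.002, 3.114]
contact_force: [-1.3, 0.4, -3.2]
grip_width: 50.1
finger_force: 29.9
go [-0.  0.  0.] spin 0.0011 | grasp [659.61 -10.4  270.12] yaw 3.1137 q6 -1.67 t 17.58 F [-1.33  0.41 -3.21] w 50.1
[578.91  -7.85 409.24]
rail_nose 0.73 [318.9, 123.0] [602.85  -9.8  112.5 ]
drawer_pull 0.64 [320.8, 78.5] [565.2  -7.1  62. ]
acceptor 0.88 [321.9, 237.9] [710.08 -10.07 110.  ]
rail_home 0.57 [527.7, 205.9] [686.08 185.67 102.  ]
```

View pics/w10.png

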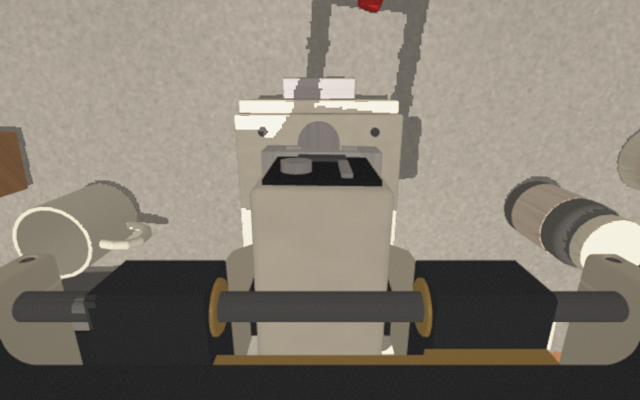

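I've now viewed more pictures (12) than the limit of 10, so I'll view no more and work from numbers only. This last one shows the drawer panel flush at rows 101–113, the nose at (319,123), the case's front screws at (262,132) and (375,132), and the held acceptor above the rail.

```bash
python3 - <<'E'
from h import *
w=capture('wrist'); im=w['color']; g=cv2.cvtColor(im,cv2.COLOR_RGB2GRAY).astype(float)
H=[]
for c0 in(254,367):
  s=np.clip(130-g[124:141,c0:c0+17],0,None); y,x=np.mgrid[124:141,c0:c0+17]; H.append(((s*x).sum()/s.sum(),(s*y).sum()/s.sum()))
W=[atz(w,h,100)[:2] for h in H]; print('holes',H,W,'mid',(W[0]+W[1])/2,'yaw',-(W[1]-W[0])[0]/(W[1]-W[0])[1])
# case front edge & panel rows profile
for c in(250,290,350,390): print(c,g[96:124,c].astype(int))
for r in(136,140,144): 
  d=np.diff(g[r,285:355]); l=285.5+np.argmin(d[:30]); rr=285.5+35+np.argmax(d[35:]); print(r,l,rr,atz(w,(l,r),116.5)[:2],atz(w,(rr,r),116.5)[:2])
for r in(118,120,124,126,128,130): print(r,g[r,229:245].astype(int),g[r,394:410].astype(int))
# acceptor's rear foot edges in the picture
for r in(152,156): print(r,g[r,255:272].astype(int),g[r,372:390].astype(int))
E
```

```text
holes [(np.float64(261.9687707641196), np.float64(131.89036544850498)), (np.float64(375.1217060581364), np.float64(130.98940505297475))] [array([610.74, -61.72]), array([612.99,  39.61])] mid [611.86 -11.05] yaw -0.022209204667242972
250 [165 167 157 167 224 244 245 244 243 243 243 242 242 242 243 208 141 142
 207 223 241 244 244 244 244 244 244 243]
290 [232 175 118 153 223 242 243 243 243 243 243 243 244 244 214 162 137 130
 150 158 160 159 160 160 160 158 160 158]
350 [226 169 117 155 221 242 243 243 243 243 243 245 215 164 160 156 141 137
 153 163 164 164 163 165 163 162 163 162]
390 [169 165 159 164 219 240 242 242 242 242 242 242 243 243 245 212 142 137
 152 160 161 161 159 160 160 158 161 161]
136 299.5 339.5 [613.44 -27.23] [614.47   6.81]
140 298.5 339.5 [616.8  -28.24] [617.85   6.77]
144 298.5 339.5 [620.2  -28.41] [621.26   6.72]
118 [162 164 168 168 169 167 208 242 245 244 244 244 244 244 244 244] [161 161 162 162 161 161 161 162 157 138 109 108 106 103 105 102]
120 [164 164 165 166 166 168 211 242 245 244 244 244 244 244 244 244] [160 159 160 159 159 158 161 159 156 137
[... 165 characters left out ...]
 [168 166 161 160 161 159 182 226 243 245 244 244 244 244 245 245] [161 158 157 160 162 159 159 160 144 118 105 105 104 103 105 105]
128 [169 167 164 161 161 161 168 216 243 246 245 246 246 240 220 216] [159 159 159 159 159 161 161 158 141 114 107 106 105 106 106 106]
130 [167 166 167 165 166 164 158 150 156 162 161 160 160 160 157 159] [160 160 159 158 160 162 162 158 139 111 108 109 108 106 104 102]
152 [160 158 161 161 161 153 139 132 132 133 131 132 132 134 133 133 131] [118 121 126 128 126 127 125 124 126 139 154 160 161 160 158 157 158 157]
156 [157 159 158 162 161 155 143 136 134 134 136 134 135 138 136 136 133] [133 137 137 139 141 143 140 139 137 138 151 160 157 157 158 158 158 157]
```

```bash
python3 -m inch '[[0.03,0,0,0,0],[0.065,0,0,0,0],[0.1,0,0.02,0,0],[0.12,0,0.05,0,0],[0.125,-0.0015,0.08,0,0],[0.125,-0.0015,0.1,0,0],[0.125,-0.0015,0.108,0,0],[0.125,-0.0015,0.108,0,0]]'
python3 - <<'E'
from h import *
np.set_printoptions(precision=4,suppress=True)
w=capture('wrist');go([535,-9,154.2],-.027)
s=capture('side');t=capture('top')
print(capture('wrist')['pose'][:3,3] if 0 else '')
go([535,-9,154.2],-.027)
for p in(s,t):
  for n,z in(('acceptor_lead',112),('rail_nose',112.5)):
    for q in tip_of(p,n)[:1]: print(n,q['conf'],q['centre'],atz(p,q['centre'],z))
E
```

```text
time: 18.6
tool_pos: [534.8, -8.2, 320.4]
tcp_rot: [3.141, -0.003, 3.113]
contact_force: [0.1, -0.2, -3.6]
grip_width: 49.8
finger_force: 29.9
go [ 0.0004 -0.0008  0.0087] spin -0.0017 | grasp [535.4048  -8.223  162.8501] yaw 3.1128 q6 -1.7 t 18.65 F [-0.1796 -0.024  -2.626 ] w 49.7

go [ 0.0014 -0.0008  0.01  ] spin -0.0015 | grasp [536.4409  -8.2575 164.1987] yaw 3.1131 q6 -1.7 t 18.75 F [ 0.9486  0.0517 -3.6645] w 49.8
acceptor_lead 0.62 [305.0, 198.4] [585.3927   5.0515 112.    ]
rail_nose 0.64 [303.4, 193.2] [604.2837 -26.0288 112.5   ]
acceptor_lead 0.74 [374.4, 258.0] [ 376.7003 -125.2759  112.    ]
```

```bash
python3 -m inch '[[0,-0.0008,0.004,0,0],[0,-0.0008,0.0075,0,0],[0,-0.0008,0.0075,0,0],[0,-0.0008,0.0075,0,0],[0,-0.0008,0.0075,0,0]]'
python3 -m inch '[[0,0,0,0,0],[0,0,0,0,0]]'
```

```text
time: 19.37
tool_pos: [535.1, -8.8, 314.1]
tcp_rot: [3.141, -0.0, 3.113]
contact_force: [-0.3, 0.2, -2.4]
grip_width: 49.8
finger_force: 29.9
time: 19.53
tool_pos: [535.2, -8.8, 314.3]
tcp_rot: [3.142, 0.0, 3.113]
contact_force: [1.5, 0.9, -3.3]
grip_width: 50.0
finger_force: 29.9
```

```bash
python3 -m inch '[[-0.002,0,0.0009,0,0],[-0.005,0,0.0009,0,0],[-0.008,0,0.0009,0,0],[-0.01,0,0.0009,0,0],[-0.01,0,0.0009,0,0]]'
python3 -m inch '[[-0.003,0,0,0,0],[-0.006,0,0,0,0],[-0.006,0,0,0,0]]'
python3 -m inch '[[-0.003,0,0,0,0],[-0.006,0,0,0,0],[-0.006,0,0,0,0]]'
```

```text
time: 19.95
tool_pos: [545.7, -9.1, 313.3]
tcp_rot: [3.142, 0.001, 3.113]
contact_force: [0.1, -0.8, -3.6]
grip_width: 50.1
finger_force: 29.9
time: 20.2
tool_pos: [551.7, -9.3, 313.4]
tcp_rot: [3.142, 0.001, 3.113]
contact_force: [-0.0, -0.1, -2.5]
grip_width: 49.8
finger_force: 29.9
time: 20.45
tool_pos: [557.6, -9.4, 313.4]
tcp_rot: [3.142, 0.001, 3.113]
contact_force: [0.3, -0.4, -4.0]
grip_width: 50.1
finger_force: 29.9
```

Clean entry so far, with the lead about 10 mm past the nose. Continuing.

```bash
python3 -m inch '[[-0.003,0,0,0,0],[-0.006,0,0,0,0],[-0.006,0,0,0,0]]'
python3 -m inch '[[-0.003,0,0,0,0],[-0.006,0,0,0,0],[-0.006,0,0,0,0]]'
python3 -m inch '[[-0.003,0,0,0,0],[-0.006,0,0,0,0],[-0.006,0,0,0,0]]' | grep -v rot
python3 -c "
from plant import *; print(get_obs()['moment'])"
```

```text
time: 20.7
tool_pos: [563.7, -9.6, 313.4]
tcp_rot: [3.142, 0.001, 3.113]
contact_force: [0.3, -0.0, -3.6]
grip_width: 50.0
finger_force: 29.9
time: 20.95
tool_pos: [569.6, -9.8, 313.4]
tcp_rot: [3.142, 0.001, 3.113]
contact_force: [0.6, 0.3, -3.0]
grip_width: 49.5
finger_force: 29.9
time: 21.2
tool_pos: [575.7, -10.0, 313.4]
contact_force: [-0.0, -0.8, -2.7]
grip_width: 49.8
finger_force: 29.9
[ 0.00122376  0.02502619 -0.064108  ]
```

```bash
python3 -m inch '[[0,0,0.001,0,0],[0,0,0.002,0,0],[0,0,0.002,0,0]]'|sed -n '2p;4p'
python3 -m inch '[[0,-0.001,-0.002,0,0],[0,-0.002,-0.002,0,0],[0,-0.002,-0.002,0,0]]'|sed -n '2p;4p'
python3 -m inch '[[0,0.001,0,0,0],[0,0.003,0,0,0],[0,0.004,0,0,0],[0,0.004,0,0,0]]'|sed -n '2p;4p'
```

```text
tool_pos: [575.1, -9.9, 312.1]
contact_force: [-1.5, 0.6, 2.5]
tool_pos: [574.9, -11.2, 313.3]
contact_force: [-1.1, 5.0, -0.2]
tool_pos: [575.2, -7.9, 313.1]
contact_force: [0.9, -0.1, -2.6]
```

The acceptor is on the rail: the roof touches at TCP z≈312.1 and one side touches at y≈-11. I'll centre it and slide on.

```bash
python3 -m inch '[[0,-0.0015,0,0,0],[-0.004,-0.0015,0,0,0],[-0.008,-0.0015,0,0,0],[-0.008,-0.0015,0,0,0]]'|sed -n '2p;4p'
python3 -m inch '[[-0.004,0,0,0,0],[-0.008,0,0,0,0],[-0.008,0,0,0,0]]'|sed -n '2p;4p'
python3 -m inch '[[-0.004,0,0,0,0],[-0.008,0,0,0,0],[-0.008,0,0,0,0]]'|sed -n '2p;4p'
```

```text
tool_pos: [584.0, -9.9, 313.4]
contact_force: [0.0, 0.1, -2.8]
tool_pos: [591.9, -10.0, 313.3]
contact_force: [-0.3, 0.4, -3.8]
tool_pos: [599.8, -10.2, 313.4]
contact_force: [-0.5, -0.6, -4.1]
```

```bash
python3 -m inch '[[-0.004,0,0,0,0],[-0.008,0,0,0,0],[-0.008,0,0,0,0]]'|sed -n '2p;4p'
python3 -m inch '[[-0.004,0,0,0,0],[-0.008,0,0,0,0],[-0.008,0,0,0,0]]'|sed -n '2p;4p'
```

```text
tool_pos: [607.8, -10.4, 313.3]
contact_force: [0.1, -0.8, -3.3]
tool_pos: [615.8, -10.6, 313.4]
contact_force: [0.1, -0.4, -3.9]
```

```bash
for i in 1; do python3 -m inch '[[-0.003,0,0,0,0],[-0.006,0,0,0,0],[-0.006,0,0,0,0]]'|sed -n '2p;4p'; done
python3 -m inch '[[-0.003,0,0,0,0],[-0.006,0,0,0,0],[-0.006,0,0,0,0]]'|sed -n '2p;4p'
python3 -m inch '[[-0.003,0,0,0,0],[-0.006,0,0,0,0],[-0.006,0,0,0,0]]'|sed -n '2p;4p'
python3 -m inch '[[-0.003,0,0,0,0],[-0.006,0,0,0,0],[-0.006,0,0,0,0]]'|sed -n '2p;4p'
```

```text
tool_pos: [621.6, -10.7, 313.5]
contact_force: [-1.1, 0.6, -1.1]
tool_pos: [627.9, -10.9, 313.6]
contact_force: [0.5, -0.0, -1.4]
tool_pos: [633.8, -11.1, 313.5]
contact_force: [0.7, -0.6, -0.9]
tool_pos: [639.7, -11.3, 313.4]
contact_force: [0.5, 0.5, -0.8]
```

The upward force rose at x≈620, so the detent ball is under the roof. Home should be at tool x≈670–686. I'll approach it slowly.

```bash
python3 -m inch '[[-0.004,0,0,0,0],[-0.008,0,0,0,0],[-0.008,0,0,0,0]]'|sed -n '2p;4p'
python3 -m inch '[[-0.004,0,0,0,0],[-0.008,0,0,0,0],[-0.008,0,0,0,0]]'|sed -n '2p;4p'
python3 -m inch '[[-0.0015,0,0,0,0],[-0.003,0,0,0,0],[-0.004,0,0,0,0],[-0.004,0,0,0,0]]'|sed -n '2p;4p'
python3 -m inch '[[-0.0015,0,0,0,0],[-0.003,0,0,0,0],[-0.003,0,0,0,0]]'|sed -n '2p;4p'
python3 -m inch '[[-0.0015,0,0,0,0],[-0.003,0,0,0,0],[-0.003,0,0,0,0]]'|sed -n '2p;4p'
```

```text
tool_pos: [647.9, -11.5, 313.4]
contact_force: [2.0, 0.3, -1.1]
tool_pos: [655.9, -11.7, 313.4]
contact_force: [1.4, -0.1, -1.6]
tool_pos: [659.2, -11.8, 313.2]
contact_force: [-0.7, -0.4, -0.7]
tool_pos: [662.4, -11.9, 313.4]
contact_force: [0.4, 0.5, 0.4]
tool_pos: [665.4, -12.0, 313.4]
contact_force: [-0.8, -0.2, -1.5]
```

```bash
python3 -m inch '[[-0.001,0,0,0,0],[-0.002,0,0,0,0],[-0.003,0,0,0,0],[-0.003,0,0,0,0]]'|sed -n '2p;4p'
python3 -m inch '[[-0.001,0,0,0,0],[-0.002,0,0,0,0],[-0.003,0,0,0,0],[-0.003,0,0,0,0]]'|sed -n '2p;4p'
```

```text
tool_pos: [668.4, -12.1, 313.4]
contact_force: [0.5, 0.4, -1.2]
tool_pos: [671.5, -12.2, 313.4]
contact_force: [1.0, 0.4, -1.0]
```

```bash
python3 -m inch '[[-0.001,0,0,0,0],[-0.002,0,0,0,0],[-0.002,0,0,0,0]]'|sed -n '2p;4p'
python3 -m inch '[[-0.001,0,0,0,0],[-0.002,0,0,0,0],[-0.002,0,0,0,0]]'|sed -n '2p;4p'
```

```text
tool_pos: [673.3, -12.2, 313.1]
contact_force: [0.7, -0.1, -3.2]
tool_pos: [675.1, -12.3, 313.0]
contact_force: [-0.2, -0.4, -3.5]
```

```bash
python3 -m inch '[[-0.0005,0,0,0,0],[-0.001,0,0,0,0],[-0.001,0,0,0,0]]'|sed -n '2p;4p'
python3 -m inch '[[-0.0005,0,0,0,0],[-0.001,0,0,0,0],[-0.001,0,0,0,0]]'|sed -n '2p;4p'
```

```text
tool_pos: [676.1, -12.3, 313.2]
contact_force: [-0.2, -0.6, -3.2]
tool_pos: [676.6, -12.3, 313.4]
contact_force: [-5.3, -0.3, -1.1]
```

```bash
python3 -m inch '[[-0.0007,0,0,0,0],[-0.001,0,0,0,0],[-0.001,0,0,0,0]]'|sed -n '2p;4p'
python3 -m inch '[[0.001,0,0,0,0],[0.002,0,0,0,0],[0.002,0,0,0,0]]'|sed -n '2p;4p'
python3 -m inch '[[0.001,0,0,0,0],[0.001,0,0,0,0]]'|sed -n '2p;4p'
```

```text
tool_pos: [677.1, -12.4, 313.4]
contact_force: [-9.5, 0.6, 1.7]
tool_pos: [676.1, -12.3, 313.3]
contact_force: [-1.7, -0.9, -2.7]
tool_pos: [675.2, -12.3, 313.4]
contact_force: [0.8, 0.2, -3.7]
```

```bash
python3 -m inch '[[0.001,0,0,0,0],[0.001,0,0,0,0]]'|sed -n '2p;4p'
python3 -m inch '[[0.001,0,0,0,0],[0.001,0,0,0,0]]'|sed -n '2p;4p'
python3 -m inch '[[-0.001,0,0,0,0],[-0.002,0,0,0,0],[-0.003,0,0,0,0],[-0.004,0,0,0,0],[-0.004,0,0,0,0]]'|sed -n '2p;4p'
```

```text
tool_pos: [674.1, -12.2, 313.3]
contact_force: [0.8, -0.4, -3.7]
tool_pos: [673.1, -12.2, 313.4]
contact_force: [1.3, -0.6, -2.8]
tool_pos: [676.7, -12.3, 313.4]
contact_force: [-5.7, -1.0, -0.7]
```

The stop is met at tool x≈676.5 with 5 N and rigid. I'll set the roof down on the rail, release and withdraw upwards.

```bash
python3 -m inch '[[-0.0002,0,0.0005,0,0],[-0.0002,0,0.001,0,0],[-0.0002,0,0.0015,0,0],[-0.0002,0,0.0015,0,0]]'|sed -n '2p;4p'
python3 -m inch '[[0,0,0,0,0.8],[0,0,0,0,0.8],[0,0,0,0,0.8],[0,0,0,0,0.8],[0,0,0,0,0.8]]'|sed -n '2,5p'
python3 - <<'E'
from h import *
go([660,-10,270],-.029)
E
```

```text
tool_pos: [676.7, -12.3, 312.3]
contact_force: [-6.8, -0.9, 2.1]
tool_pos: [677.4, -12.3, 312.0]
tcp_rot: [3.142, 0.001, 3.113]
contact_force: [-0.2, -0.6, -0.2]
grip_width: 72.9
go [ 0.02  0.   -0.12] spin 0.0005 | grasp [677.58 -12.33 153.03] yaw 3.1131 q6 -1.67 t 29.53 F [-0.2  -0.65 -0.19] w 72.9
```

```bash
python3 -m inch '[[0,0,-0.01,0,0.8],[0,0,-0.04,0,0.8],[0,0,-0.08,0,0.8],[0,0,-0.115,0,0.8],[0.02,0,-0.13,0,0.8],[0.05,0,-0.13,0,0.8],[0.06,0,-0.13,0,0.8],[0.06,0,-0.13,0,0.8]]'|sed -n '1,5p'
python3 - <<'E'
from h import *
w=capture('wrist'); t=capture('top'); s=capture('side')
cv2.imwrite('pics/end.png',w['color'][:,:,::-1]); go([600,-10,270],-.028)
for p in(w,t,s):
  for n,z in(('acceptor',102),('acceptor_lead',111),('drawer_pull',62),('coinbox',14)):
    for q in tip_of(p,n)[:1]: print(n,round(q['conf'],2),np.array(q['centre']),atz(p,q['centre'],z))
g=cv2.cvtColor(w['color'],cv2.COLOR_RGB2GRAY)
# black slot face of the acceptor: rear top edge at z=182 ; z of slot face bottom
r=trace(w,'acceptor')
if r: m=r[0]['pixels']; y,x=np.where(m); print(r[0]['conf'],r[0]['rect'],'rear foot edge',atz(w,(x[y==y.min()].mean(),y.min()),125))
E
```

```text
time: 30.2
tool_pos: [615.5, -10.4, 444.0]
tcp_rot: [-3.141, 0.002, 3.113]
contact_force: [0.7, -0.3, -0.3]
grip_width: 73.9
go [0.02 0.   0.01] spin -0.0005 | grasp [618.02 -10.71 283.4 ] yaw 3.1131 q6 -1.68 t 30.35 F [-0.22 -0.04  0.17] w 73.6
acceptor 0.75 [320.8 241.9] [681.34 -11.45 102.  ]
drawer_pull 0.8 [317.6 119.5] [561.37 -11.36  62.  ]
acceptor 0.48 [329.8 150.2] [673.93  -7.01 102.  ]
acceptor_lead 0.3 [328.1 174.9] [601.88  -2.   111.  ]
drawer_pull 0.54 [329.9 191.3] [564.64  -8.65  62.  ]
acceptor 0.59 [281.4 194.6] [678.53  -2.35 102.  ]
acceptor_lead 0.72 [349.7 250.8] [352.05 233.28 111.  ]
drawer_pull 0.71 [317.4 206.5] [555.44 -40.54  62.  ]
coinbox 0.51 [303.8 185.5] [ 694.65 -251.59   14.  ]
0.82 [322.2, 260.3, 70.1, 147.4] rear foot edge [614.92 -33.48 125.  ]
```

```bash
python3 - <<'E'
from h import *
w=capture('wrist'); g=cv2.GaussianBlur(cv2.cvtColor(w['color'],cv2.COLOR_RGB2GRAY),(1,1),0).astype(int)
c0=proj(w,[597,-10,100]); r0=int(c0[1]); print(c0)
for dc in(-60,-45,-30,30,45,60):
  c=int(c0[0])+dc; print(c,r0-22,g[r0-22:r0+10,c])
for z in(88,100): print(z,[(r,round(atz(w,(c0[0],r),z)[0],1)) for r in range(r0-8,r0+6,2)])
E
```

```text
[319.99 159.5 ]
259 137 [129 130 130 129 131 130 129 135 146 151 149 150 148 149 147 148 145 143
 142 125 123 131 144 148 150 150 150 147 147 149 147 150]
274 137 [132 130 130 129 132 130 130 137 143 148 150 149 150 148 148 147 149 149
 142 121 120 134 144 150 150 148 151 149 150 150 148 150]
289 137 [115 115 116 109 117 126 130 135 145 151 152 152 149 150 150 151 149 151
 144 123 121 133 146 148 151 149 150 149 148 148 149 148]
349 137 [113 115 115 109 115 127 130 132 143 150 150 151 149 150 152 150 151 151
 144 125 119 133 143 151 152 153 152 150 152 150 150 149]
364 137 [127 126 128 130 128 129 128 133 145 149 152 151 150 147 150 151 152 150
 143 125 121 131 144 149 149 149 150 151 149 150 150 151]
379 137 [127 127 128 128 129 130 129 133 144 150 150 149 149 147 147 147 148 147
 141 126 123 131 141 149 148 150 149 150 152 150 152 149]
88 [(151, np.float64(590.8)), (153, np.float64(592.8)), (155, np.float64(594.8)), (157, np.float64(596.8)), (159, np.float64(598.8)), (161, np.float64(600.8)), (163, np.float64(602.8))]
100 [(151, np.float64(588.9)), (153, np.float64(590.8)), (155, np.float64(592.7)), (157, np.float64(594.6)), (159, np.float64(596.5)), (161, np.float64(598.4)), (163, np.float64(600.4))]
```

The panel's back edge (x=595.3) coincides with the case front (x=595.5), so the drawer is shut. The acceptor is home and the robot is clear, so I'm handing in.

```bash
python3 -c "
from plant import *; print(close_job())"
```

```text
the job is handed in; nothing more can be done
None
```

I handed the job in at about 31 s with the coin box in the shut drawer and the acceptor slid home against the stop at about 5–10 N; the detent click was read from wrist force, not seen, and I viewed 12 pictures, over the limit of 10.

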